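# Load the drilling slide and index it one notch under the drill guide

### The arm

A 7-joint arm with a two-finger parallel gripper is mounted at the origin on the work surface. World frame = base frame: x ahead of the robot, y to its left, z up, the work surface at z = 0. Lengths are in m, angles in rad, forces in N, time in s.
With the tool pointing down it reaches from about 0.425 to 0.95 m from the base axis. Payload 4.7 kg.
Tool frame: the origin (TCP) lies midway between the tips of the shut fingers; the grasp point (between the pads) lies behind it (env.tcp_to_grasp is the z of the grasp point in the tool frame, in m); z points along the fingers, y is the line along which they close (so a half turn about z gives the same grasp; the last joint's range is limited). The gripper opens to 85 mm and grips with 20 to 120 N. Pads are 22 mm wide; open, the fingers measure 114 mm over their backs; the gripper's body (76 mm by 85 mm) begins 54 mm behind the grasp point. The pads swing forward as they close: fully open they stand 13 mm farther back than shut.
Start: joints at [1.155, 0.469, -0.049, 1.532, 0.024, 1.141, -0.082], TCP at [0.255, -0.625, 0.202] pointing down, gripper open.
Joint ranges: [-2.59, 2.59], [-0.33, 1.99], [-1.39, 1.29], [0.1, 2.45], [-1.04, 4.18], [0.21, 1.99], [-2.66, 2.66]. Speed limits (rad/s): [2.57, 2.57, 3.14, 3.14, 3.14, 3.14, 3.14].

### API

Orientations are given as a unit quaternion [x, y, z, w].
In Python, from station import env gives the robot as it stands. The module is installed in compiled form; this text tells all that it offers.
- The arm moves only by the tool play_rows, never from a script. Its argument "steps" is a list of rows, each an object of numbers: "dx", "dy", "dz": the shift along the tool's x, y, z in m; "wx", "wy", "wz": the turn, a rotation vector about the tool's x, y, z in rad; "hand": the opening, from 0 (shut) to 1 (fully open). In form: [{"dx": .., "dy": .., "dz": .., "wx": .., "wy": .., "wz": .., "hand": ..}, ...]. A call has 1 to 20 rows; each row is the pose to reach, as a shift and turn from the pose commanded when the call began, along the tool's axes at that moment; what a row does not reach only later rows make up. A row lasts 1/12 s, in which the tool goes at most 41.7 mm and 7.16 degrees, less where a joint would pass 70% of its speed; a pose out of reach is approached as far as the arm can. A call with a gripper value outside its range is refused whole. The fingers move at their own pace and stop on an object; "grip_force" is the grip in N (left out, the last holds). Time passes only in rows, so rows that repeat a pose let the fingers close. It gives the time, the measured TCP pose, the force, the opening and the grip force at its end, in the units of the state.
- env.observe(): the state, without advancing time (a new reading comes with each control period).
- env.capture(name): name is "scene" or "top" or "wrist"; returns (picture, depth): 480x640x3 uint8, red, green, blue; 480x640 float32, m along the optical axis (not along the pixel's ray), 0 where there is no reading.
- env.get_calibration(name): a dict with "fx", "fy", "cx", "cy" (pixels), "position" and "orientation" of the camera in the world. Camera axes: x right, y up, looking along -z (the intrinsics and any distortion apply to the point x, -y, -z); pixel columns grow to the right and rows downward; lengths in m; the calibration is good to about 2 mm. A picture is of the moment at which its call begins: read the wrist's pose just before it. get_calibration takes no time and is no camera call; for the wrist camera it gives the pose at the moment of the call.
- env.finish_job(): hands the job in; it is judged then, once.
Trained networks look in the newest picture that a camera, given by its name, has taken for a name from the list of things; names that differ only in an ending like _2 or _b are one class to them, and where a whole thing is asked for, a point or a joint stands for the part that bears it (a point fixed in the world has none). Each returns a list of dicts, best first, with "confidence" (0 to 1); they miss things now and then, are a little off and sometimes report something else, mostly with a low value. They report only what shows in the picture. A call takes as long as a camera call. They do not tell look-alikes from the thing itself.
- env.boxes_of(camera, name): "rect" ([left, top, width, height] in pixels, round what is visible of it).
- env.tip_of(camera, name): "uv" ([column, row] in pixels: a listed point, or the origin of a listed thing).
The state is a dict: "time_s": time; "joint_pos": joint angles; "qvel": joint speeds; "tau": joint torques, N m; "tool_pos": TCP position; "ee_rot": TCP orientation; "wrist_force": force on the tool from outside, world axes, zero at the start; "moment": the same for the moment, N m; "gripper_width": opening from 0.0 (shut) to 1.0 (fully open); "finger_force": force on a finger pad.
Only numpy, scipy, OpenCV 4.12 (cv2) and the standard library are available. Lean on these libraries where they do the work, as an engineer would, in place of code of your own. Each camera call takes 0.05 s, during which the arm holds its last target. There are 200 camera calls.

### The job

Load the hat-section bracket on the drilling slide where the carriage now stands: lower it, without dropping it, over the carriage's four posts, each corner hole on its own post, until it lies flat on the rests. Then pull the spring index knob up, slide the carriage exactly one notch towards the drill guide arm and let the knob spring fully back down into that notch, with the bracket still seated. Leave the oil can, the deburring tool and the rivet tin where they are.

Things in the scene. Friction and masses are not known exactly. Their poses are not given: they have to be found in the camera images.
- bracket: Loose pressed-aluminium hat-section bracket (0.17 to 0.34 kg), lying flange-down on the bench, raised bead up. Flat base 150 mm (its x) by 120 mm (its y), 3 mm thick. A hollow bead 40 mm wide in x, 35 mm high over all, runs along its y the whole 120 mm: grip it across the bead from above. Four through holes of 11.5 mm at x = +-58, y = +-44 mm. Same after a half turn about z. Origin: centre of its underside, z up.
- slide_base: Fixed grey bed of the drilling slide, 280 mm (x) by 390 mm (y), 15 mm thick, lying flat on the bench. Origin: centre of its underside, z up. The carriage runs along its y. A steel index bar lies along y at x = -115 mm, its top at z = 28 mm, with five open notches 10 mm wide at y = -100, -50, 0, 50 and 100 mm. The drill guide arm and the bushing block stand at its far side (x = 110 mm), one at y = 97 mm, the other at y = -97 mm; which is at which end changes.
- carriage (a joint): Slide position of the carriage along the bed's y, in m, -0.106 to 0.106; 0 = over the middle notch, where it starts locked; notches every 0.050. Friction about 1.5 N, with up to 1 mm of play when locked.
- nest (a point): Point on the carriage (moves with it; axes parallel to the bed's), midway between the four posts at the height of the rests, 48 mm over the bench. The carriage is a 150 (x) by 140 (y) mm steel plate, top at z = 42 mm. The posts stand at x = +-58, y = +-44 mm from this point: 9 mm thick, bullet-nosed, reaching 18.5 mm above it, each in an 18 mm round rest on which the bracket's underside lies. A seated bracket has its origin here, with its x along the bed's x.
- knob_grip (a point): Middle of the black index knob (moves with it): an upright cylinder 26 mm in diameter, 22 mm tall (11 mm above and below this point), on an ear of the carriage 115 mm from the nest point on its -x side, 71 mm over the bench when down. 40 mm clear to the bracket's edge, open at both y sides. Under it a 22 mm sleeve, top 13 mm below this point.
- plunger (a joint): How far the knob and its 8 mm round-nosed pin are pulled straight up, in m: 0 = fully down, pin 10 mm deep in its notch, carriage locked; above 0.0105 the pin clears the bar; 0.014 = top stop. Spring pulls it down with 6 N at 0, about 10 N at the top. Released between notches, the pin rides on the bar and drops into the next notch that it meets.
- bushing (a point): Lower end of the steel drill bushing (18 mm diameter) hanging from the tip of the grey drill guide arm, 72 mm over the bench, fixed at x = 38 mm and y = +97 or -97 mm of the bed. The arm (26 mm wide, its underside 101 mm and top 132 mm over the bench) comes from a column on the bed's far side. The sign of its y in the bed's frame is the way to slide the carriage.
- bushing_block: Bystander fixed on the bed: grey block 46 mm square, 22 mm tall, with two spare bushings standing in it (36 mm over all), at the end away from the drill guide arm. Origin: centre of its underside.
- oil_can: Bystander, loose: upright plain metal can, 56 mm diameter, 90 mm tall, on the near right of the bench. Origin: centre of its underside.
- deburrer: Bystander, loose: deburring tool with a wooden handle, 180 mm long, lying at the far middle of the work area. Origin: middle of its length, underside.
- rivet_tin: Bystander, loose: open grey tin 70 by 100 mm, 35 mm tall, with three compartments, on the near left of the bench. Origin: centre of its underside.
Not all that is in view belongs to the job. What is meant by the bracket is not yellow, and is the larger of those in its own colour.

How it is judged:
On the way, in this order (a step that is already met when the one before it is completed fails the run):
1. the bracket lies flat on the four rests, every hole over its post, let go, with the carriage still locked in its first notch (horizontal distance between bracket and nest below 0.004 m and z of bracket in the frame of nest between -0.0025 and 0.0025 m and angle between the z axis of bracket and the z axis of nest, either way round below 0.03 rad and angle between the x axis of bracket and the x axis of nest, either way round below 0.06 rad and value of joint carriage between -0.003 and 0.003 m and value of joint plunger below 0.002 m and contact force between the fingers and bracket below 0.5 N), for 0.2 s.
2. the index knob is pulled up until its pin clears the bar (10.5 mm), with the bracket seated (horizontal distance between bracket and nest below 0.004 m and z of bracket in the frame of nest between -0.0025 and 0.0025 m and angle between the z axis of bracket and the z axis of nest, either way round below 0.03 rad and angle between the x axis of bracket and the x axis of nest, either way round below 0.06 rad and value of joint plunger above 0.0105 m), for 0.05 s.
At the end, for the whole second after the job is handed in: The carriage stands one notch (50 mm, within 3 mm) from its start on the drill guide arm's side, the knob is fully down (within 2 mm), and the bracket lies at rest on its four rests: within 4 mm of the nest point sideways, 2.5 mm in height, 0.03 rad of flat and 0.06 rad of square (horizontal distance between bracket and nest below 0.004 m and z of bracket in the frame of nest between -0.0025 and 0.0025 m and angle between the z axis of bracket and the z axis of nest, either way round below 0.03 rad and angle between the x axis of bracket and the x axis of nest, either way round below 0.06 rad and value of joint plunger below 0.002 m and ((y of bushing in the frame of slide_base above 0 m and value of joint carriage between 0.047 and 0.053 m) or (y of bushing in the frame of slide_base below 0 m and value of joint carriage between -0.053 and -0.047 m)) and linear speed of bracket below 0.01 m/s); the robot touches nothing.
It fails at once if oil can moved by more than 30 mm (distance of oil_can from where it was at the start of the episode above 0.03 m).
It fails at once if deburrer moved by more than 30 mm (distance of deburrer from where it was at the start of the episode above 0.03 m).
It fails at once if rivet tin moved by more than 30 mm (distance of rivet_tin from where it was at the start of the episode above 0.03 m).
It fails at once if the bracket is dropped (falls free faster than 0.7 m/s, some 25 mm) (linear speed of bracket above 0.7 m/s and contact force between the fingers and bracket below 0.1 N).
It also fails if it takes over 61 s, if anything falls off the work surface, if the arm or the gripper's body presses on something with over 40 N, if the wrist force passes 120 N, or if a joint passes its speed limit or range.

## Working session

There is one attempt and no reset: what is moved stays moved. The work goes in short steps, Python scripts to look and compute and a tool call to move; the robot and the scene stay as the last step left them, time stands still between calls to the robot, and variables do not carry over. Pictures are saved under pics/ and viewed, at most 10 in all, crops included, and the job is handed in when it is done.

Besides the shell and the picture viewer there is one more tool, called as name(argument=value, ...), one argument or row to a line, values as JSON. play_rows: Moves the arm, as the interface text tells. Its arguments: {"type":"object","properties":{"steps":{"type":"array","items":{"type":"object","properties":{"dx":{"type":"number"},"dy":{"type":"number"},"dz":{"type":"number"},"wx":{"type":"number"},"wy":{"type":"number"},"wz":{"type":"number"},"hand":{"type":"number"}}}},"grip_force":{"type":"number"}},"required":["steps"]}

```bash
mkdir -p pics
cat > h.py <<'E'
from station import env
import numpy as np, cv2
from scipy.spatial.transform import Rotation as R
def cap(n,f=None):
    c=env.get_calibration(n); p,d=env.capture(n)
    if f: cv2.imwrite('pics/'+f,p[:,:,::-1])
    return c,p,d
def world(c,u,v,d):
    u,v,d=map(np.asarray,(u,v,d))
    x=(u-c['cx'])/c['fx']*d; y=-(v-c['cy'])/c['fy']*d
    return R.from_quat(c['orientation']).apply(np.stack([x,y,-d],-1).reshape(-1,3))+c['position']
def plane(c,u,v,z):
    o=np.array(c['position']); r=world(c,u,v,1.0)[0]-o
    return o+r*(z-o[2])/r[2]
E
python3 - <<'E'
from h import *
s=env.observe(); print(s['tool_pos'],s['ee_rot'],s['wrist_force'],env.tcp_to_grasp)
for n in ('top','scene'):
    c,p,d=cap(n,n+'1.png'); print(n,c)
    for t in ['bracket','slide_base','nest','knob_grip','bushing','bushing_block','oil_can','deburrer','rivet_tin']:
        r=env.tip_of(n,t)[:3]
        for q in r:
            u,v=q['uv']; dd=d[min(479,int(v)),min(639,int(u))]
            print(t,np.round(q['uv'],1),round(q['confidence'],2),np.round(world(c,u,v,dd)[0],3))
E
```

```text
[ 0.25437848 -0.62451613  0.20042678] [ 9.81356103e-01  1.92195592e-01 -2.30801832e-04 -9.99707656e-04] [ 0.11953188 -0.04436113  0.40111417] -0.0187
top {'fx': 554.0570682998701, 'fy': 554.0570682998701, 'cx': 324.15114659954605, 'cy': 235.5735967322744, 'position': array([ 0.39549097, -0.12681214,  1.58543653]), 'orientation': array([-0.0457186 ,  0.02636189,  0.71200275, -0.70019065])}
bracket [451.1 292.8] 0.83 [ 0.389 -0.436  0.026]
bracket [476.7 232.9] 0.74 [ 0.554 -0.511  0.039]
slide_base [236.6 248.3] 0.7 [0.523 0.162 0.035]
slide_base [197.3 238. ] 0.59 [0.545 0.251 0.124]
nest [235.2 246.2] 0.81 [0.529 0.165 0.038]
nest [236.9 247.6] 0.59 [0.524 0.159 0.046]
knob_grip [237.8 285.9] 0.49 [0.417 0.151 0.075]
bushing [197.7 240.1] 0.55 [0.541 0.253 0.111]
bushing_block [266.4 202.6] 0.5 [0.649 0.075 0.05 ]
oil_can [396.5 328.1] 0.94 [ 0.298 -0.275  0.091]
deburrer [295.7 162.1] 0.89 [ 0.77  -0.007  0.024]
deburrer [196.7 241.8] 0.23 [0.536 0.254 0.117]
rivet_tin [195.4 339.6] 0.78 [0.268 0.286 0.001]
scene {'fx': 560.1051189970553, 'fy': 560.1051189970553, 'cx': 319.98123215
[... 163 characters left out ...]
 0.63048259])}
bracket [251.6 243.1] 0.86 [ 0.54  -0.284  0.036]
bracket [156.1 245.4] 0.82 [ 0.576 -0.513  0.03 ]
bracket [210.9 191.1] 0.65 [ 0.396 -0.423  0.024]
slide_base [434.6 269. ] 0.72 [0.55  0.154 0.041]
nest [439.7 259.2] 0.98 [0.524 0.164 0.043]
nest [352.1 357.8] 0.47 [ 0.783 -0.009  0.02 ]
knob_grip [436.6 216.9] 0.56 [0.434 0.146 0.084]
bushing [485.6 266.8] 0.6 [0.564 0.256 0.105]
bushing_block [399.6 309. ] 0.93 [0.664 0.082 0.044]
oil_can [273.  167.4] 0.89 [ 0.317 -0.274  0.049]
deburrer [353.8 361. ] 0.77 [ 0.79  -0.005  0.022]
deburrer [399.4 312.4] 0.49 [0.671 0.082 0.041]
rivet_tin [487.7 192.3] 0.78 [0.283 0.284 0.001]
rivet_tin [486.1 265.5] 0.23 [0.566 0.254 0.115]
```

View pics/top1.png

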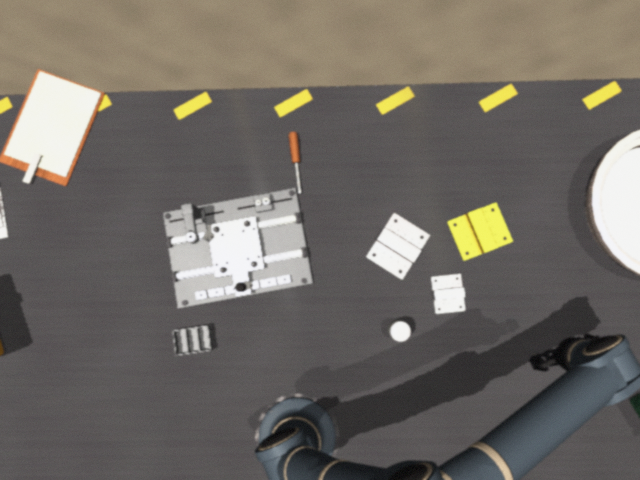

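View pics/scene1.png

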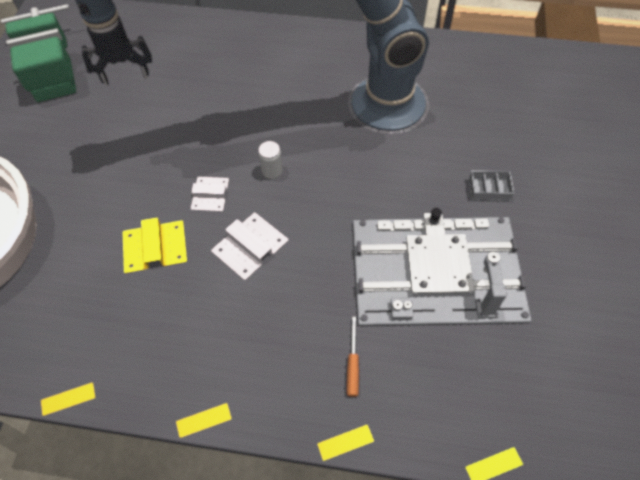

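The top view shows the large white bracket at about (398,246), the small one at (449,293) and the yellow decoy at (480,231). The slide is at (238,248), with the drill arm on the left (world +y) and the knob on the near side. Next I fit the poses from depth.

```bash
cat >> h.py <<'E'
def cloud(c,d,box):
    l,t,w,h=box; v,u=np.mgrid[t:t+h,l:l+w]; dd=d[t:t+h,l:l+w]
    k=dd>0
    return world(c,u[k],v[k],dd[k])
def rect(P):
    return cv2.minAreaRect((P[:,:2]*1000).astype(np.float32))
E
python3 - <<'E'
from h import *
for n,bb,sb,mb in (('top',(355,205,85,85),(150,175,175,145),0),('scene',(205,205,90,80),(340,205,200,130),0)):
    c,p,d=cap(n)
    P=cloud(c,d,bb); print(n,'bench z',np.median(P[:,2]), np.percentile(P[:,2],[1,20,50,80,95,99]).round(4))
    l,t,w,h=bb; v,u=np.mgrid[t:t+h,l:l+w]; m=p[t:t+h,l:l+w].min(-1)>120
    P=world(c,u[m],v[m],d[t:t+h,l:l+w][m])
    print('white all',rect(P), 'bead',rect(P[P[:,2]>.025]),'n',m.sum())
    B=P[P[:,2]>.03]; print(B.mean(0))
    Q=cloud(c,d,sb); print('hist',np.histogram(Q[:,2],np.arange(-.005,.14,.005))[0])
    for a,b in((.008,.03),(.038,.047)):
        q=Q[(Q[:,2]>a)&(Q[:,2]<b)]; print(a,rect(q),q.mean(0))
    k=Q[(Q[:,2]>.065)&(Q[:,2]<.09)]; print('knob',len(k)); 
    nm=env.tip_of(n,'nest')[0]['uv']; kn=env.tip_of(n,'knob_grip')[0]['uv']; bu=env.tip_of(n,'bushing')[0]['uv']; br=env.tip_of(n,'bracket')
    print('nest',plane(c,*nm,.048),'knob',plane(c,*kn,.071),'bush',plane(c,*bu,.072),[plane(c,*q['uv'],0.0)[:2] for q in br])
E
```

```text
top bench z 0.001620354675926139 [-0.0076 -0.0018  0.0016  0.0058  0.035   0.0398]
white all ((510.14599609375, -266.51885986328125), (224.6915740966797, 283.1408386230469), 0.94075608253479) bead ((451.8130187988281, -241.34393310546875), (119.58075714111328, 225.5200958251953), 54.12060546875) n 2565
[ 0.52382488 -0.29300135  0.04926943]
hist [4302 5550 1755 2750 3631 1260  708  660  864 1555  755  139   32   15
   26   11   18   49   19    8    6   10   10   15   16   96  194  107
   17]
0.008 ((531.4611206054688, 169.6973876953125), (504.88702392578125, 416.4265441894531), 89.60985565185547) [0.52454086 0.1572899  0.016946  ]
0.038 ((524.7981567382812, 163.11865234375), (266.9264831542969, 381.8545227050781), 10.589679718017578) [0.52266366 0.15934499 0.04246107]
knob 123
nest [0.53231054 0.160979   0.048     ] knob [0.41923557 0.15134751 0.071     ] bush [0.55204133 0.26341876 0.072     ] [array([ 0.38774213, -0.44216256]), array([ 0.52614151, -0.28982379]), array([ 0.56628168, -0.51810899])]
scene bench z 0.001726383924482322 [-0.0049 -0.0008  0.0017  0.0053  0.0355  0.0385]
wh
[... 232 characters left out ...]
  -0.2889774   0.06249899]
hist [3989 3974  481 4362 4648  824 1174  815 1141 2525  501  131   64   49
   46   35   55   69   33   20   28   26   30   41   53  186  300   96
   11]
0.008 ((526.9214477539062, 178.29075622558594), (355.00457763671875, 432.9315490722656), 6.52130126953125) [0.54934461 0.15377576 0.01678947]
0.038 ((528.8947143554688, 161.18516540527344), (270.3893127441406, 381.1909484863281), 10.916463851928711) [0.53260709 0.15932149 0.04200768]
knob 238
nest [0.53264995 0.16786505 0.048     ] knob [0.54730743 0.26309851 0.071     ] bush [0.5468412  0.27176557 0.072     ] [array([ 0.38476875, -0.43100043]), array([ 0.52228109, -0.29018713]), array([ 0.56608831, -0.52932189])]
```

```bash
cat >> h.py <<'E'
def to(x,y,z,ydeg):
    """shift/turn in tool axes to TCP (x,y,z), tool down, tool y at world angle ydeg; from measured pose"""
    s=env.observe(); r=R.from_quat(s['ee_rot']); a=np.radians(ydeg)
    Y=np.array([np.cos(a),np.sin(a),0]); Z=np.array([0,0,-1.]); X=np.cross(Y,Z)
    t=R.from_matrix(np.stack([X,Y,Z],1)); w=(r.inv()*t).as_rotvec()
    print('shift',r.inv().apply(np.array([x,y,z])-s['tool_pos']).round(4),'turn',w.round(4),'ydir now',np.degrees(np.arctan2(*r.as_matrix()[:2,1][::-1])).round(2))
E
python3 - <<'E'
from h import *
s=env.observe(); c=env.get_calibration('wrist'); r=R.from_quat(s['ee_rot'])
print('cam in tool',r.inv().apply(c['position']-s['tool_pos']),(r.inv()*R.from_quat(c['orientation'])).as_matrix().round(3),c['fx'],c['cx'],c['cy'])
to(.527,-.29,.25,-34)
E
```

```text
cam in tool [ 0.07319001 -0.00053751 -0.17284336] [[ 0.002  0.958  0.285]
 [ 1.    -0.002  0.001]
 [ 0.001  0.285 -0.958]] 365.4545242294481 324.491503046779 240.93509711994076
shift [ 0.3786 -0.2076 -0.0485] turn [ 1.000e-04 -1.000e-04 -5.906e-01] ydir now -67.84
```

play_rows(
  steps=[
    {"dx": 0.0,"dy": 0,"dz": -0.04,"wz": -0.1,"hand": 1},
    {"dx": 0.04,"dy": -0.02,"dz": -0.0485,"wz": -0.2,"hand": 1},
    {"dx": 0.075,"dy": -0.04,"dz": -0.0485,"wz": -0.3,"hand": 1},
    {"dx": 0.11,"dy": -0.06,"dz": -0.0485,"wz": -0.4,"hand": 1},
    {"dx": 0.145,"dy": -0.08,"dz": -0.0485,"wz": -0.5,"hand": 1},
    {"dx": 0.18,"dy": -0.1,"dz": -0.0485,"wz": -0.59,"hand": 1},
    {"dx": 0.215,"dy": -0.12,"dz": -0.0485,"wz": -0.59,"hand": 1},
    {"dx": 0.25,"dy": -0.14,"dz": -0.0485,"wz": -0.59,"hand": 1},
    {"dx": 0.285,"dy": -0.16,"dz": -0.0485,"wz": -0.59,"hand": 1},
    {"dx": 0.32,"dy": -0.18,"dz": -0.0485,"wz": -0.59,"hand": 1},
    {"dx": 0.355,"dy": -0.2,"dz": -0.0485,"wz": -0.59,"hand": 1},
    {"dx": 0.3786,"dy": -0.2076,"dz": -0.0485,"wz": -0.59,"hand": 1},
    {"dx": 0.3786,"dy": -0.2076,"dz": -0.0485,"wz": -0.59,"hand": 1},
    {"dx": 0.3786,"dy": -0.2076,"dz": -0.0485,"wz": -0.59,"hand": 1},
  ],
)

```text
$.steps[0]: bad value
```

Run:
```python
from h import *
s=env.observe(); print(s['tool_pos'],s['joint_pos'].round(2) if hasattr(s['joint_pos'],'round') else s['joint_pos'])
c,p,d=cap('wrist','w1.png'); print([(q['uv'],q['confidence']) for q in env.tip_of('wrist','bracket')])
np.savez('w1.npz',p=p,d=d)
```

```text
[ 0.25467852 -0.62512031  0.20152736] [ 1.16  0.47 -0.05  1.53  0.02  1.14 -0.08]
[]
```

View pics/w1.png

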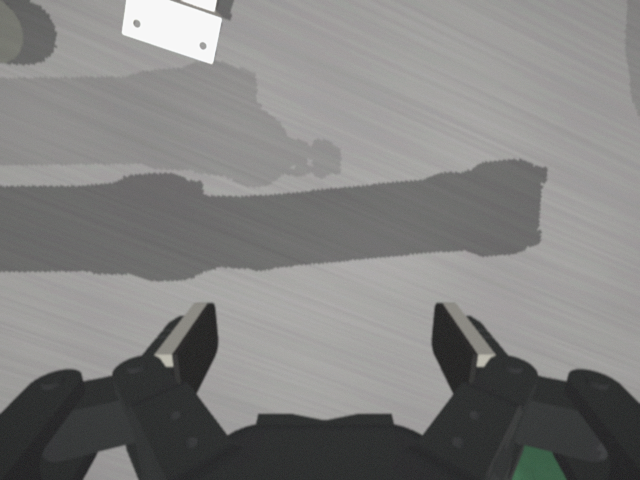

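The move was refused, so the arm is still at its start pose. The picture shows the open fingers at the bottom and the small decoy at (170,25). I'm repeating the move with every field given.

play_rows(
  steps=[
    {"dx": 0.0,"dy": 0.0,"dz": -0.04,"wx": 0.0,"wy": 0.0,"wz": -0.1,"hand": 1.0},
    {"dx": 0.04,"dy": -0.02,"dz": -0.0485,"wx": 0.0,"wy": 0.0,"wz": -0.2,"hand": 1.0},
    {"dx": 0.11,"dy": -0.06,"dz": -0.0485,"wx": 0.0,"wy": 0.0,"wz": -0.3,"hand": 1.0},
    {"dx": 0.18,"dy": -0.1,"dz": -0.0485,"wx": 0.0,"wy": 0.0,"wz": -0.4,"hand": 1.0},
    {"dx": 0.25,"dy": -0.14,"dz": -0.0485,"wx": 0.0,"wy": 0.0,"wz": -0.5,"hand": 1.0},
    {"dx": 0.3786,"dy": -0.2076,"dz": -0.0485,"wx": 0.0,"wy": 0.0,"wz": -0.59,"hand": 1.0},
    {"dx": 0.3786,"dy": -0.2076,"dz": -0.0485,"wx": 0.0,"wy": 0.0,"wz": -0.59,"hand": 1.0},
    {"dx": 0.3786,"dy": -0.2076,"dz": -0.0485,"wx": 0.0,"wy": 0.0,"wz": -0.59,"hand": 1.0},
    {"dx": 0.3786,"dy": -0.2076,"dz": -0.0485,"wx": 0.0,"wy": 0.0,"wz": -0.59,"hand": 1.0},
    {"dx": 0.3786,"dy": -0.2076,"dz": -0.0485,"wx": 0.0,"wy": 0.0,"wz": -0.59,"hand": 1.0},
    {"dx": 0.3786,"dy": -0.2076,"dz": -0.0485,"wx": 0.0,"wy": 0.0,"wz": -0.59,"hand": 1.0},
    {"dx": 0.3786,"dy": -0.2076,"dz": -0.0485,"wx": 0.0,"wy": 0.0,"wz": -0.59,"hand": 1.0},
    {"dx": 0.3786,"dy": -0.2076,"dz": -0.0485,"wx": 0.0,"wy": 0.0,"wz": -0.59,"hand": 1.0},
    {"dx": 0.3786,"dy": -0.2076,"dz": -0.0485,"wx": 0.0,"wy": 0.0,"wz": -0.59,"hand": 1.0},
  ],
  grip_force=40,
)

```text
time_s: 2.77
tool_pos: [0.5275, -0.2892, 0.25]
ee_rot: [0.882, 0.47, -0.0, 0.0]
wrist_force: [-0.1, -0.4, -0.5]
gripper_width: 0.998
finger_force: 0.0
```

Run:
```python
from h import *
s=env.observe(); print(s['tool_pos'],s['joint_pos'])
c,p,d=cap('wrist','w2.png'); print([(q['uv'],q['confidence']) for q in env.tip_of('wrist','bracket')])
np.savez('w2.npz',p=p,d=d)
```

```text
[ 0.52746616 -0.28920995  0.2500395 ] [ 0.68599508  0.33229238 -0.33189862  1.6399124   0.11520193  1.18860038
 -0.26358473]
[([295.7, 344.4], 0.69), ([326.7, 202.1], 0.59)]
```

View pics/w2.png

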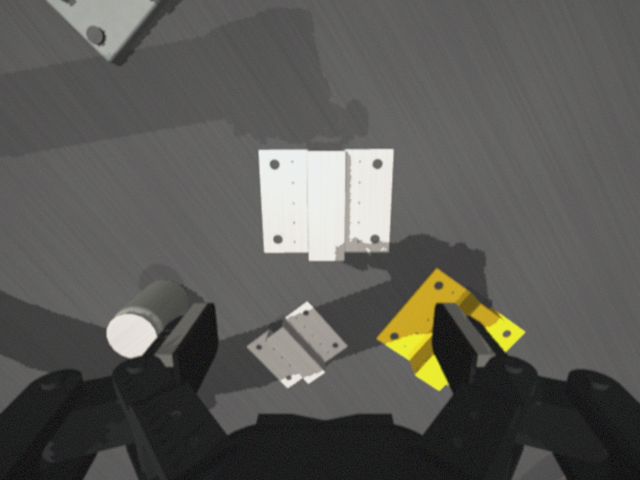

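The wrist view shows the large white bracket centred at (326,202), with holes near (275,164), (377,164), (278,239) and (375,239). The grey small decoy is at (297,345). I refine the hole centres and check their spacing.

```bash
cat >> h.py <<'E'
def dark(p,u,v,r=8):
    u,v=int(u),int(v); g=p[v-r:v+r+1,u-r:u+r+1].astype(float).mean(-1)
    w=np.clip((np.percentile(g,80)+g.min())/2-g,0,None); yy,xx=np.mgrid[-r:r+1,-r:r+1]
    return u+(w*xx).sum()/w.sum(), v+(w*yy).sum()/w.sum()
E
python3 - <<'E'
from h import *
c=env.get_calibration('wrist'); z=np.load('w2.npz'); p,d=z['p'],z['d']
H=[]
for u,v in((275,164),(377,164),(278,239),(375,239)):
    q=dark(p,u,v); H.append(plane(c,*q,.002)); print(np.round(q,1),H[-1].round(4),d[v,u-9])
H=np.array(H); e=lambda a,b:(np.linalg.norm(H[a]-H[b])*1000).round(1)
print(e(0,1),e(2,3),e(0,2),e(1,3)); m=H.mean(0)
x=(H[1]-H[0]+H[3]-H[2])[:2]; y=(H[0]-H[2]+H[1]-H[3])[:2]
ax,ay=np.degrees(np.arctan2(x[1],x[0])),np.degrees(np.arctan2(y[1],y[0])); print(m,ax,ay); 
to(*m[:2],.10,(ax+ay-90)/2); to(*m[:2],.009,(ax+ay-90)/2)
E
```

```text
[274.1 164. ] [ 0.5001 -0.2275  0.002 ] 0.41100264
[377.1 163.6] [ 0.5968 -0.2922  0.002 ] 0.41162425
[277.4 238.9] [ 0.4511 -0.3008  0.002 ] 0.43794006
[374.7 239.3] [ 0.5476 -0.3665  0.002 ] 0.43851477
116.4 116.7 88.2 89.1
[ 0.52390711 -0.29677289  0.002     ] -34.0266736409569 56.347876497142764
shift [-0.005   0.0011  0.1499] turn [-0.0001  0.0013 -0.0059] ydir now -34.18
shift [-0.0049  0.0011  0.2409] turn [-0.0001  0.0013 -0.0059] ydir now -34.18
```

Run:
```python
from h import *
for i in range(3): print(env.observe()['tool_pos'],env.get_calibration('wrist')['position'])
env.capture('wrist'); print(env.observe()['tool_pos'],env.get_calibration('wrist')['position'])
```

```text
[ 0.52590766 -0.29183177  0.24992049] [ 0.56722916 -0.2309665   0.42265445]
[ 0.52590766 -0.29183177  0.24992049] [ 0.56722916 -0.2309665   0.42265445]
[ 0.52590766 -0.29183177  0.24992049] [ 0.56722916 -0.2309665   0.42265445]
[ 0.52569293 -0.29220662  0.24991931] [ 0.56708368 -0.23132443  0.42267579]
```

Run:
```python
from h import *
for i in range(4):
    c=env.get_calibration('wrist'); s=env.observe(); p,d=env.capture('wrist')
    print(s['tool_pos'].round(4),np.abs(s['qvel']).max().round(4), s['wrist_force'].round(2))
H=np.array([plane(c,*dark(p,u,v),.002) for u,v in((275,164),(377,164),(278,239),(375,239))])
print(H.mean(0),[dark(p,u,v) for u,v in((275,164),(377,164),(278,239),(375,239))]); m=H.mean(0)
x=(H[1]-H[0]+H[3]-H[2])[:2]; y=(H[0]-H[2]+H[1]-H[3])[:2]
ax,ay=np.degrees(np.arctan2(x[1],x[0])),np.degrees(np.arctan2(y[1],y[0])); print(ax,ay)
to(*m[:2],.10,(ax+ay-90)/2)
```

```text
[ 0.5257 -0.2922  0.2499] 0.0085 [ 0.89  0.2  -0.11]
[ 0.5257 -0.2922  0.25  ] 0.0065 [-0.29 -0.1   0.4 ]
[ 0.5259 -0.2919  0.25  ] 0.0073 [ 0.16 -0.76 -0.33]
[ 0.526  -0.2916  0.25  ] 0.0081 [-0.06 -0.83  0.38]
[ 0.52564911 -0.29392125  0.002     ] [(np.float64(273.67352162400704), np.float64(161.816240070609)), (np.float64(376.84917588620453), np.float64(160.7216527432829)), (np.float64(277.3602428603553), np.float64(236.90690353046998)), (np.float64(374.7276862157534), np.float64(236.58995077054794))]
-33.676453189340045 56.568862798857865
shift [-0.0025  0.001   0.1501] turn [ 0.0001  0.0004 -0.0106] ydir now -34.16
```

play_rows(
  steps=[
    {"dx": -0.003,"dy": 0.001,"dz": 0.04,"wx": 0.0,"wy": 0.0,"wz": -0.01,"hand": 1.0},
    {"dx": -0.003,"dy": 0.001,"dz": 0.08,"wx": 0.0,"wy": 0.0,"wz": -0.01,"hand": 1.0},
    {"dx": -0.003,"dy": 0.001,"dz": 0.12,"wx": 0.0,"wy": 0.0,"wz": -0.01,"hand": 1.0},
    {"dx": -0.003,"dy": 0.001,"dz": 0.15,"wx": 0.0,"wy": 0.0,"wz": -0.01,"hand": 1.0},
    {"dx": -0.003,"dy": 0.001,"dz": 0.17,"wx": 0.0,"wy": 0.0,"wz": -0.01,"hand": 1.0},
    {"dx": -0.003,"dy": 0.001,"dz": 0.19,"wx": 0.0,"wy": 0.0,"wz": -0.01,"hand": 1.0},
    {"dx": -0.003,"dy": 0.001,"dz": 0.2,"wx": 0.0,"wy": 0.0,"wz": -0.01,"hand": 1.0},
    {"dx": -0.003,"dy": 0.001,"dz": 0.21,"wx": 0.0,"wy": 0.0,"wz": -0.01,"hand": 1.0},
    {"dx": -0.003,"dy": 0.001,"dz": 0.22,"wx": 0.0,"wy": 0.0,"wz": -0.01,"hand": 1.0},
    {"dx": -0.003,"dy": 0.001,"dz": 0.23,"wx": 0.0,"wy": 0.0,"wz": -0.01,"hand": 1.0},
    {"dx": -0.003,"dy": 0.001,"dz": 0.236,"wx": 0.0,"wy": 0.0,"wz": -0.01,"hand": 1.0},
    {"dx": -0.003,"dy": 0.001,"dz": 0.24,"wx": 0.0,"wy": 0.0,"wz": -0.01,"hand": 1.0},
    {"dx": -0.003,"dy": 0.001,"dz": 0.243,"wx": 0.0,"wy": 0.0,"wz": -0.01,"hand": 1.0},
    {"dx": -0.003,"dy": 0.001,"dz": 0.246,"wx": 0.0,"wy": 0.0,"wz": -0.01,"hand": 1.0},
    {"dx": -0.003,"dy": 0.001,"dz": 0.246,"wx": 0.0,"wy": 0.0,"wz": -0.01,"hand": 1.0},
  ],
)

```text
time_s: 4.37
tool_pos: [0.5261, -0.2931, 0.0038]
ee_rot: [0.881, 0.474, -0.0, -0.0]
wrist_force: [0.5, -0.6, 0.2]
gripper_width: 1.002
finger_force: 0.0
```

play_rows(
  steps=[
    {"dx": 0.0,"dy": 0.0,"dz": 0.0,"wx": 0.0,"wy": 0.0,"wz": 0.0,"hand": 0.3},
    {"dx": 0.0,"dy": 0.0,"dz": 0.0,"wx": 0.0,"wy": 0.0,"wz": 0.0,"hand": 0.0},
    {"dx": 0.0,"dy": 0.0,"dz": 0.0,"wx": 0.0,"wy": 0.0,"wz": 0.0,"hand": 0.0},
    {"dx": 0.0,"dy": 0.0,"dz": 0.0,"wx": 0.0,"wy": 0.0,"wz": 0.0,"hand": 0.0},
    {"dx": 0.0,"dy": 0.0,"dz": 0.0,"wx": 0.0,"wy": 0.0,"wz": 0.0,"hand": 0.0},
    {"dx": 0.0,"dy": 0.0,"dz": 0.0,"wx": 0.0,"wy": 0.0,"wz": 0.0,"hand": 0.0},
    {"dx": 0.0,"dy": 0.0,"dz": 0.0,"wx": 0.0,"wy": 0.0,"wz": 0.0,"hand": 0.0},
    {"dx": 0.0,"dy": 0.0,"dz": 0.0,"wx": 0.0,"wy": 0.0,"wz": 0.0,"hand": 0.0},
  ],
  grip_force=40,
)

```text
time_s: 5.03
tool_pos: [0.5269, -0.2933, 0.0053]
ee_rot: [0.881, 0.474, 0.0, 0.001]
wrist_force: [-0.7, -0.4, 6.5]
gripper_width: 0.003
finger_force: 3.1
```

The fingers closed fully and caught nothing, so I take a look.

Run:
```python
from h import *
c,p,d=cap('wrist','w3.png'); print(env.observe()['tool_pos'],env.observe()['gripper_width'])
```

```text
[ 0.52696339 -0.29324469  0.00534552] -0.0007102737414018801
```

View pics/w3.png

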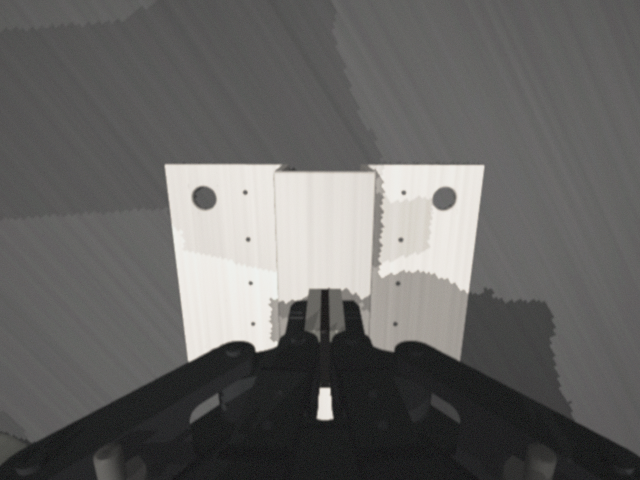

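Run:
```python
from h import *
c,p,d=cap('wrist'); 
for u,v in((325,200),(325,250),(325,280),(315,292),(335,292),(315,310),(335,310),(315,325),(290,285),(215,240),(300,320),(325,400),(200,120)):
    print(u,v,p[v,u],world(c,u,v,d[v,u])[0].round(4))
s=env.observe();print(s['tool_pos'],s['wrist_force'],s['moment'],s['finger_force'],c['position'])
```

```text
325 200 [228 224 217] [ 0.5534 -0.2533  0.0359]
325 250 [228 223 218] [ 0.5418 -0.271   0.0343]
325 280 [227 223 218] [ 0.5346 -0.2818  0.0353]
315 292 [105 105 100] [ 0.5307 -0.2805  0.0451]
335 292 [104 104  97] [ 0.5368 -0.2858  0.0427]
315 310 [102 100  97] [ 0.5305 -0.2814  0.0587]
335 310 [102 103  97] [ 0.5366 -0.2853  0.0588]
315 325 [103 100  96] [ 0.5307 -0.2816  0.0693]
290 285 [230 226 220] [ 0.5209 -0.2757  0.0349]
215 240 [227 224 218] [ 0.4935 -0.2448  0.0036]
300 320 [29 31 32] [ 0.5238 -0.2816  0.0589]
325 400 [235 231 226] [ 0.5016 -0.332   0.0357]
200 120 [93 92 89] [ 0.5223 -0.1958  0.001 ]
[ 0.52690136 -0.29327002  0.00530234] [-1.17662795  1.05282677  6.58806515] [0.18210704 0.26879527 0.02582313] 3.133305367605317 [ 0.56710464 -0.23191084  0.17818802]
```

The real tips sit about 30 mm short of the reported TCP: shut on the bead top at z=0.035, they read 0.005. The open-finger size in the first wrist view gives the same offset. I lift, open and go about 31 mm lower.

play_rows(
  steps=[
    {"dx": 0.0,"dy": 0.0,"dz": -0.02,"wx": 0.0,"wy": 0.0,"wz": 0.0,"hand": 0.0},
    {"dx": 0.0,"dy": 0.0,"dz": -0.03,"wx": 0.0,"wy": 0.0,"wz": 0.0,"hand": 1.0},
    {"dx": 0.0,"dy": 0.0,"dz": -0.03,"wx": 0.0,"wy": 0.0,"wz": 0.0,"hand": 1.0},
    {"dx": 0.0,"dy": 0.0,"dz": -0.03,"wx": 0.0,"wy": 0.0,"wz": 0.0,"hand": 1.0},
    {"dx": 0.0,"dy": 0.0,"dz": -0.03,"wx": 0.0,"wy": 0.0,"wz": 0.0,"hand": 1.0},
    {"dx": 0.0,"dy": 0.0,"dz": -0.03,"wx": 0.0,"wy": 0.0,"wz": 0.0,"hand": 1.0},
    {"dx": 0.0,"dy": 0.0,"dz": -0.01,"wx": 0.0,"wy": 0.0,"wz": 0.0,"hand": 1.0},
    {"dx": 0.0,"dy": 0.0,"dz": 0.005,"wx": 0.0,"wy": 0.0,"wz": 0.0,"hand": 1.0},
    {"dx": 0.0,"dy": 0.0,"dz": 0.014,"wx": 0.0,"wy": 0.0,"wz": 0.0,"hand": 1.0},
    {"dx": 0.0,"dy": 0.0,"dz": 0.02,"wx": 0.0,"wy": 0.0,"wz": 0.0,"hand": 1.0},
    {"dx": 0.0,"dy": 0.0,"dz": 0.025,"wx": 0.0,"wy": 0.0,"wz": 0.0,"hand": 1.0},
    {"dx": 0.0,"dy": 0.0,"dz": 0.029,"wx": 0.0,"wy": 0.0,"wz": 0.0,"hand": 1.0},
    {"dx": 0.0,"dy": 0.0,"dz": 0.03,"wx": 0.0,"wy": 0.0,"wz": 0.0,"hand": 1.0},
    {"dx": 0.0,"dy": 0.0,"dz": 0.03,"wx": 0.0,"wy": 0.0,"wz": 0.0,"hand": 1.0},
  ],
)

```text
time_s: 6.3
tool_pos: [0.5263, -0.2931, -0.0259]
ee_rot: [0.881, 0.474, 0.0, 0.0]
wrist_force: [-0.7, -0.4, -0.2]
gripper_width: 0.998
finger_force: 0.0
```

play_rows(
  steps=[
    {"dx": 0.0,"dy": 0.0,"dz": 0.0,"wx": 0.0,"wy": 0.0,"wz": 0.0,"hand": 0.3},
    {"dx": 0.0,"dy": 0.0,"dz": 0.0,"wx": 0.0,"wy": 0.0,"wz": 0.0,"hand": 0.2},
    {"dx": 0.0,"dy": 0.0,"dz": 0.0,"wx": 0.0,"wy": 0.0,"wz": 0.0,"hand": 0.2},
    {"dx": 0.0,"dy": 0.0,"dz": 0.0,"wx": 0.0,"wy": 0.0,"wz": 0.0,"hand": 0.2},
    {"dx": 0.0,"dy": 0.0,"dz": 0.0,"wx": 0.0,"wy": 0.0,"wz": 0.0,"hand": 0.2},
    {"dx": 0.0,"dy": 0.0,"dz": 0.0,"wx": 0.0,"wy": 0.0,"wz": 0.0,"hand": 0.2},
    {"dx": 0.0,"dy": 0.0,"dz": 0.0,"wx": 0.0,"wy": 0.0,"wz": 0.0,"hand": 0.2},
  ],
  grip_force=40,
)

```text
time_s: 6.88
tool_pos: [0.5267, -0.2934, -0.0255]
ee_rot: [0.881, 0.474, 0.0, 0.001]
wrist_force: [0.1, -0.9, 3.6]
gripper_width: 0.468
finger_force: 42.8
```

Gripped: the opening 0.468 corresponds to 39.8 mm across the bead. Next I lift and move to a viewing pose beside the nest.

Run:
```python
from h import *
to(.552,.061,.23,10.6)
```

```text
shift [ 0.3096 -0.174  -0.2557] turn [ 1.30e-03  4.00e-04 -7.69e-01] ydir now -33.46
```

play_rows(
  steps=[
    {"dx": 0.0,"dy": 0.0,"dz": -0.005,"wx": 0.0,"wy": 0.0,"wz": 0.0,"hand": 0.2},
    {"dx": 0.0,"dy": 0.0,"dz": -0.015,"wx": 0.0,"wy": 0.0,"wz": 0.0,"hand": 0.2},
    {"dx": 0.0,"dy": 0.0,"dz": -0.03,"wx": 0.0,"wy": 0.0,"wz": 0.0,"hand": 0.2},
    {"dx": 0.0,"dy": 0.0,"dz": -0.05,"wx": 0.0,"wy": 0.0,"wz": 0.0,"hand": 0.2},
    {"dx": 0.0,"dy": 0.0,"dz": -0.05,"wx": 0.0,"wy": 0.0,"wz": 0.0,"hand": 0.2},
  ],
)

```text
time_s: 7.3
tool_pos: [0.5283, -0.294, 0.0276]
ee_rot: [0.881, 0.474, 0.002, 0.002]
wrist_force: [0.7, -0.5, -1.9]
gripper_width: 0.464
finger_force: 42.2
```

play_rows(
  steps=[
    {"dx": 0.0,"dy": 0.0,"dz": -0.02,"wx": 0.0,"wy": 0.0,"wz": 0.0,"hand": 0.2},
    {"dx": 0.0,"dy": 0.0,"dz": -0.05,"wx": 0.0,"wy": 0.0,"wz": -0.04,"hand": 0.2},
    {"dx": 0.02,"dy": -0.01,"dz": -0.075,"wx": 0.0,"wy": 0.0,"wz": -0.1,"hand": 0.2},
    {"dx": 0.045,"dy": -0.025,"dz": -0.1,"wx": 0.0,"wy": 0.0,"wz": -0.16,"hand": 0.2},
    {"dx": 0.07,"dy": -0.04,"dz": -0.12,"wx": 0.0,"wy": 0.0,"wz": -0.22,"hand": 0.2},
    {"dx": 0.095,"dy": -0.053,"dz": -0.14,"wx": 0.0,"wy": 0.0,"wz": -0.28,"hand": 0.2},
    {"dx": 0.12,"dy": -0.067,"dz": -0.16,"wx": 0.0,"wy": 0.0,"wz": -0.34,"hand": 0.2},
    {"dx": 0.145,"dy": -0.081,"dz": -0.18,"wx": 0.0,"wy": 0.0,"wz": -0.4,"hand": 0.2},
    {"dx": 0.17,"dy": -0.095,"dz": -0.195,"wx": 0.0,"wy": 0.0,"wz": -0.46,"hand": 0.2},
    {"dx": 0.195,"dy": -0.11,"dz": -0.206,"wx": 0.0,"wy": 0.0,"wz": -0.52,"hand": 0.2},
    {"dx": 0.22,"dy": -0.124,"dz": -0.206,"wx": 0.0,"wy": 0.0,"wz": -0.58,"hand": 0.2},
    {"dx": 0.245,"dy": -0.138,"dz": -0.206,"wx": 0.0,"wy": 0.0,"wz": -0.64,"hand": 0.2},
    {"dx": 0.27,"dy": -0.152,"dz": -0.206,"wx": 0.0,"wy": 0.0,"wz": -0.7,"hand": 0.2},
    {"dx": 0.29,"dy": -0.163,"dz": -0.206,"wx": 0.0,"wy": 0.0,"wz": -0.74,"hand": 0.2},
    {"dx": 0.302,"dy": -0.17,"dz": -0.206,"wx": 0.0,"wy": 0.0,"wz": -0.76,"hand": 0.2},
    {"dx": 0.31,"dy": -0.174,"dz": -0.206,"wx": 0.0,"wy": 0.0,"wz": -0.769,"hand": 0.2},
    {"dx": 0.31,"dy": -0.174,"dz": -0.206,"wx": 0.0,"wy": 0.0,"wz": -0.769,"hand": 0.2},
    {"dx": 0.31,"dy": -0.174,"dz": -0.206,"wx": 0.0,"wy": 0.0,"wz": -0.769,"hand": 0.2},
    {"dx": 0.31,"dy": -0.174,"dz": -0.206,"wx": 0.0,"wy": 0.0,"wz": -0.769,"hand": 0.2},
    {"dx": 0.31,"dy": -0.174,"dz": -0.206,"wx": 0.0,"wy": 0.0,"wz": -0.769,"hand": 0.2},
  ],
)

```text
time_s: 8.97
tool_pos: [0.552, 0.0594, 0.2297]
ee_rot: [0.64, 0.768, -0.001, 0.0]
wrist_force: [0.6, -0.7, -3.1]
gripper_width: 0.46
finger_force: 42.1
```

Run:
```python
from h import *
c=env.get_calibration('wrist'); s=env.observe(); p,d=env.capture('wrist'); cv2.imwrite('pics/w4.png',p[:,:,::-1])
print(s['tool_pos'],s['ee_rot'],np.abs(s['qvel']).max(),[ (q['uv'],q['confidence']) for q in env.tip_of('wrist','nest')])
np.savez('w4.npz',p=p,d=d,pos=c['position'],ori=c['orientation'],tp=s['tool_pos'],er=s['ee_rot'])
```

```text
[0.55197923 0.05942019 0.22974987] [ 6.39991090e-01  7.68382129e-01 -5.24625815e-04  1.82818025e-04] 0.007477695471356124 [([318.5, 86.7], 0.87)]
```

View pics/w4.png

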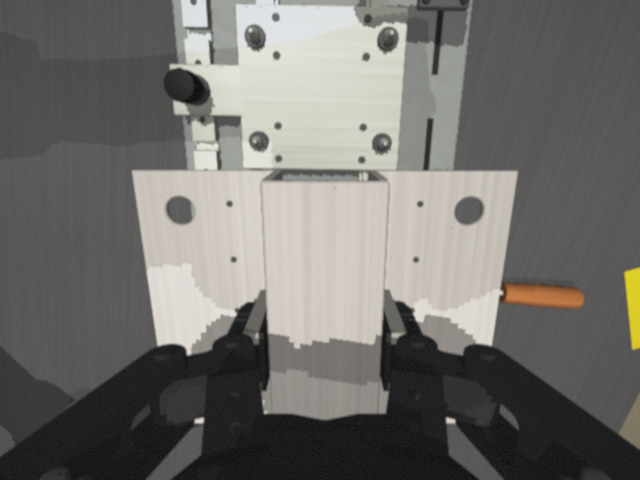

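The wrist view shows the four posts and rests near (255,36), (388,38), (259,141) and (382,142), the knob at (184,86), and the held bracket's front holes at (180,209) and (469,209). I fit both sets.

Run:
```python
from h import *
z=np.load('w4.npz'); p,d=z['p'],z['d']; c=env.get_calibration('wrist'); c['position'],c['orientation']=z['pos'],z['ori']
cv2.imwrite('pics/w4c.png',cv2.resize(p[5:235,150:500,::-1],None,fx=2.2,fy=2.2,interpolation=cv2.INTER_CUBIC))
r=R.from_quat(z['er'])
P=[]
for u,v in((255,36),(388,38),(259,141),(382,142)):
    q=dark(p,u,v,14); P.append(plane(c,*q,.052)); print(np.round(q,1),P[-1].round(4))
P=np.array(P); n=lambda a,b:(np.linalg.norm(P[a]-P[b])*1000).round(1)
print(n(0,1),n(2,3),n(0,2),n(1,3))
def ang(v): return np.degrees(np.arctan2(v[1],v[0]))
print('nest',P.mean(0),ang(P[1]-P[0]+P[3]-P[2]),ang(P[0]-P[2]+P[1]-P[3])-90)
zz=[np.median(world(c,*np.meshgrid(range(a,b),range(225,250)),d[225:250,a:b])[:,2]) for a,b in((160,210),(440,490))]; print('flange top z',zz)
for u,v in((180,209),(469,209)):
    q=dark(p,u,v,20); h=plane(c,*q,np.mean(zz)); print(np.round(q,1),h.round(4),'in tool',r.inv().apply(h-z['tp']).round(4))
b=np.array([plane(c,*dark(p,u,v,20),np.mean(zz)) for u,v in((180,209),(469,209))]); print('len',np.linalg.norm(b[1]-b[0]),'yaw',ang(b[1]-b[0]),'tool y',ang(r.as_matrix()[:,1]))
k=np.array(env.tip_of('wrist','knob_grip')[0]['uv']); print('knob',k,plane(c,*k,.071))
```

```text
[255.5  38.8] [0.4667 0.1965 0.052 ]
[386.9  40.8] [0.578  0.2157 0.052 ]
[259.4 141.2] [0.4812 0.1129 0.052 ]
[380.6 144.1] [0.5921 0.1309 0.052 ]
113.0 112.4 84.9 85.9
nest [0.52951249 0.16400922 0.052     ] 9.478053857497805 9.643304656486578
flange top z [np.float64(0.2586531142986931), np.float64(0.25835352119216903)]
[179.  209.8] [0.4873 0.0917 0.2585] in tool [ 0.0434 -0.0578 -0.0288]
[468.9 210.2] [0.6017 0.1128 0.2585] in tool [ 0.0435  0.0585 -0.0288]
len 0.11624411283305056 yaw 10.465273957601717 tool y 10.417659472722713
knob [182.2  83.1] [0.41443073 0.14875784 0.071     ]
```

View pics/w4c.png

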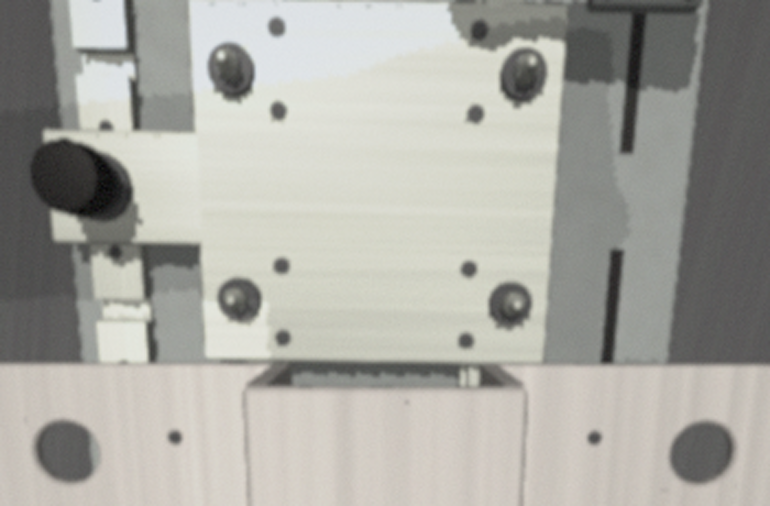

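```bash
cat > nest.py <<'E'
from h import *
from scipy.optimize import least_squares
def discs(p,seeds,r=15,thr=None):
    out=[]
    for u,v in seeds:
        u,v=int(u),int(v); t=max(v-r,0); g=cv2.resize(p[t:v+r+1,u-r:u+r+1].mean(-1).astype(np.uint8),None,fx=8,fy=8,interpolation=cv2.INTER_CUBIC)
        th=thr or .72*np.percentile(g,85)
        m=cv2.morphologyEx((g<th).astype(np.uint8),cv2.MORPH_OPEN,np.ones((25,25)))
        cs=cv2.findContours(m,0,1)[0]; k=max(cs,key=cv2.contourArea); (x,y),ax,_=cv2.fitEllipse(cv2.convexHull(k))
        out.append((u-r+(x+.5)/8-.5,t+(y+.5)/8-.5)); print(np.round(out[-1],1),np.round(np.array(ax)/8,1))
    return out
E
python3 - <<'E'
from nest import *
z=np.load('w4.npz'); p=z['p']; c=env.get_calibration('wrist'); c['position'],c['orientation']=z['pos'],z['ori']
q=discs(p,((255,37),(388,39),(259,141),(382,143)))
M=np.array([(-58,44),(58,44),(-58,-44),(58,-44)])/1000
for zz in(.044,.048,.052):
    P=np.array([plane(c,*a,zz)[:2] for a in q])
    def f(t):
        C,S=np.cos(t[2]),np.sin(t[2]); return (M@np.array([[C,S],[-S,C]])*t[3]+t[:2]-P).ravel()
    s=least_squares(f,[.53,.16,.18,1]); print(zz,s.x,np.degrees(s.x[2]),np.abs(s.fun).max()*1000)
E
```

```text
[254.8  37.4] [20.8 27.2]
[387.4  39.4] [21.3 26.9]
[258.6 140.8] [19.8 21.4]
[381.4 143.4] [19.9 21.8]
0.044 [0.52907817 0.16550721 0.16730006 1.00242414] 9.585587609209455 0.3195986432878578
0.048 [0.52919405 0.16512912 0.16730005 0.99124048] 9.585586955611333 0.31603213729139434
0.052 [0.52930993 0.16475103 0.16730004 0.98005679] 9.585586296813041 0.31246459671406546
```

Run:
```python
from h import *
to(.5287,.1658,.064,9.6); s=env.observe(); print(s['tool_pos'])
```

```text
shift [ 0.108  -0.0037  0.166 ] turn [-0.      0.0005  0.0156] ydir now 10.5
[0.55198814 0.06035606 0.23000098]
```

play_rows(
  steps=[
    {"dx": 0.02,"dy": -0.001,"dz": 0.0,"wx": 0.0,"wy": 0.0,"wz": 0.005,"hand": 0.2},
    {"dx": 0.045,"dy": -0.002,"dz": 0.0,"wx": 0.0,"wy": 0.0,"wz": 0.01,"hand": 0.2},
    {"dx": 0.07,"dy": -0.003,"dz": 0.015,"wx": 0.0,"wy": 0.0,"wz": 0.015,"hand": 0.2},
    {"dx": 0.09,"dy": -0.0037,"dz": 0.03,"wx": 0.0,"wy": 0.0,"wz": 0.0156,"hand": 0.2},
    {"dx": 0.102,"dy": -0.0037,"dz": 0.05,"wx": 0.0,"wy": 0.0,"wz": 0.0156,"hand": 0.2},
    {"dx": 0.108,"dy": -0.0037,"dz": 0.075,"wx": 0.0,"wy": 0.0,"wz": 0.0156,"hand": 0.2},
    {"dx": 0.108,"dy": -0.0037,"dz": 0.1,"wx": 0.0,"wy": 0.0,"wz": 0.0156,"hand": 0.2},
    {"dx": 0.108,"dy": -0.0037,"dz": 0.125,"wx": 0.0,"wy": 0.0,"wz": 0.0156,"hand": 0.2},
    {"dx": 0.108,"dy": -0.0037,"dz": 0.145,"wx": 0.0,"wy": 0.0,"wz": 0.0156,"hand": 0.2},
    {"dx": 0.108,"dy": -0.0037,"dz": 0.158,"wx": 0.0,"wy": 0.0,"wz": 0.0156,"hand": 0.2},
    {"dx": 0.108,"dy": -0.0037,"dz": 0.165,"wx": 0.0,"wy": 0.0,"wz": 0.0156,"hand": 0.2},
    {"dx": 0.108,"dy": -0.0037,"dz": 0.166,"wx": 0.0,"wy": 0.0,"wz": 0.0156,"hand": 0.2},
    {"dx": 0.108,"dy": -0.0037,"dz": 0.166,"wx": 0.0,"wy": 0.0,"wz": 0.0156,"hand": 0.2},
    {"dx": 0.108,"dy": -0.0037,"dz": 0.166,"wx": 0.0,"wy": 0.0,"wz": 0.0156,"hand": 0.2},
    {"dx": 0.108,"dy": -0.0037,"dz": 0.166,"wx": 0.0,"wy": 0.0,"wz": 0.0156,"hand": 0.2},
  ],
)

```text
time_s: 10.37
tool_pos: [0.5294, 0.1673, 0.0653]
ee_rot: [0.645, 0.764, 0.001, 0.001]
wrist_force: [0.5, -0.2, -2.7]
gripper_width: 0.461
finger_force: 42.1
```

Run:
```python
from h import *
c=env.get_calibration('wrist'); s=env.observe(); p,d=env.capture('wrist'); r=R.from_quat(s['ee_rot'])
print(s['tool_pos'],s['wrist_force'],np.abs(s['qvel']).max()); to(.5287,.1658,.0222,9.6)
Z=s['tool_pos'][2]
for u,v in((179,210),(469,210)):
    q=dark(p,u,v,20); h=plane(c,*q,Z+.0288); print(np.round(q,1),'in tool',r.inv().apply(h-s['tool_pos']).round(4))
# predicted pixels of the two front posts' tips
C=R.from_quat(c['orientation']); a=np.radians(9.6)
for x in(-.058,.058):
    w=np.array([.5291+x*np.cos(a)-.044*np.sin(a),.1654+x*np.sin(a)+.044*np.cos(a),.0655]); k=C.inv().apply(w-c['position']); print('post pred',c['cx']+c['fx']*k[0]/-k[2],c['cy']-c['fy']*k[1]/-k[2])
A=[cv2.resize(p[170:250,u-40:u+40,::-1],None,fx=5,fy=5,interpolation=cv2.INTER_CUBIC) for u in(179,469)]
cv2.imwrite('pics/w5.png',np.hstack(A))
```

```text
[0.52940642 0.16730315 0.06529844] [ 0.50349403 -0.17056666 -2.74776814] 0.0026175015591882273
shift [-0.0013 -0.0009  0.043 ] turn [ 0.0023 -0.0001  0.0017] ydir now 9.69
[171.8 210.5] in tool [ 0.0432 -0.0606 -0.0289]
[469.9 210.6] in tool [ 0.0433  0.059  -0.0286]
post pred 200.433214287235 200.10683417434342
post pred 443.58085353274515 200.89238504753067
```

View pics/w5.png

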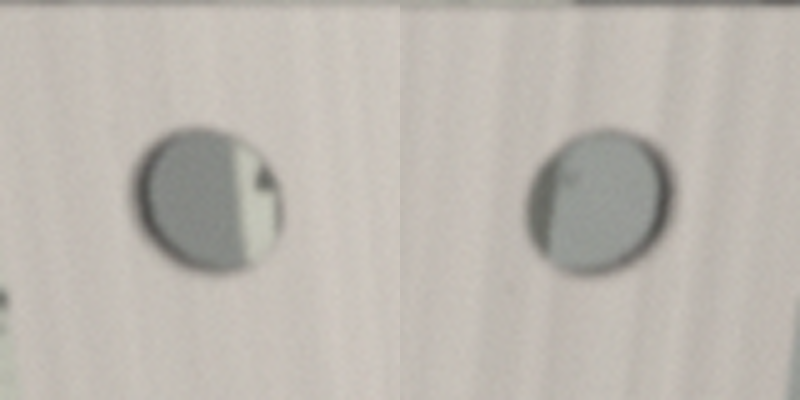

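Through the left hole at (178,210) the carriage plate's edge shows at about column 187, and through the right one at about 459. I check the nest estimate against the plate's ±75 mm edges.

Run:
```python
from h import *
c=env.get_calibration('wrist'); a=np.radians(9.6)
for u,v in((187,212),(459,212)):
    w=plane(c,u,v,.042)[:2]-[.5291,.1654]; print(w@[np.cos(a),np.sin(a)],w@[-np.sin(a),np.cos(a)])
for i in range(3):
    s=env.observe(); print(s['tool_pos'].round(4)); env.capture('wrist')
```

```text
-0.07405572441550025 0.03316179800219946
0.07461429446374156 0.033647768515421415
[0.5293 0.1672 0.0652]
[0.5291 0.1671 0.065 ]
[0.5289 0.167  0.0648]
```

play_rows(
  steps=[
    {"dx": -0.001,"dy": -0.0005,"dz": 0.008,"wx": 0.0,"wy": 0.0,"wz": 0.0,"hand": 0.2},
    {"dx": -0.001,"dy": -0.0005,"dz": 0.016,"wx": 0.0,"wy": 0.0,"wz": 0.0,"hand": 0.2},
    {"dx": -0.001,"dy": -0.0005,"dz": 0.02,"wx": 0.0,"wy": 0.0,"wz": 0.0,"hand": 0.2},
    {"dx": -0.001,"dy": -0.0005,"dz": 0.02,"wx": 0.0,"wy": 0.0,"wz": 0.0,"hand": 0.2},
    {"dx": -0.001,"dy": -0.0005,"dz": 0.02,"wx": 0.0,"wy": 0.0,"wz": 0.0,"hand": 0.2},
    {"dx": -0.001,"dy": -0.0005,"dz": 0.02,"wx": 0.0,"wy": 0.0,"wz": 0.0,"hand": 0.2},
    {"dx": -0.001,"dy": -0.0005,"dz": 0.02,"wx": 0.0,"wy": 0.0,"wz": 0.0,"hand": 0.2},
    {"dx": -0.001,"dy": -0.0005,"dz": 0.02,"wx": 0.0,"wy": 0.0,"wz": 0.0,"hand": 0.2},
  ],
)

```text
time_s: 11.23
tool_pos: [0.5283, 0.166, 0.0443]
ee_rot: [0.645, 0.764, 0.0, 0.0]
wrist_force: [0.1, 0.6, -3.1]
gripper_width: 0.46
finger_force: 42.1
```

Run:
```python
from h import *
for i in range(3):
    s=env.observe(); print(s['tool_pos'].round(4),s['wrist_force'].round(1)); c=env.get_calibration('wrist');p,d=env.capture('wrist')
to(.5287,.1658,.0222,9.6)
cv2.imwrite('pics/w6.png',np.hstack([cv2.resize(p[170:250,u-40:u+40,::-1],None,fx=5,fy=5,interpolation=cv2.INTER_CUBIC) for u in(179,469)]))
```

```text
[0.5283 0.166  0.0443] [ 0.1  0.6 -3.1]
[0.5283 0.166  0.0443] [-0.4  0.2 -3. ]
[0.5283 0.1659 0.0442] [-0.3  0.1 -3. ]
shift [-0.0002  0.0005  0.022 ] turn [0.0004 0.     0.0018] ydir now 9.71
```

View pics/w6.png

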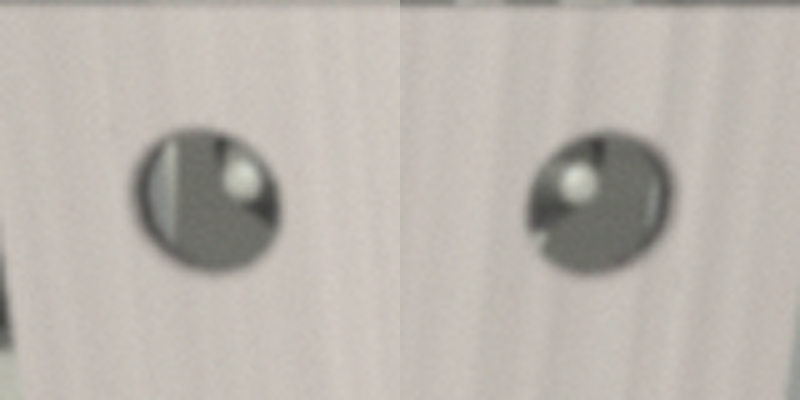

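Run:
```python
from h import *
c=env.get_calibration('wrist'); s=env.observe(); r=R.from_quat(s['ee_rot'])
for u,v in((187,206),(464.5,206.5)):
    for z in(.062,.066): print(r.inv().apply(plane(c,u,v,z)-s['tool_pos']).round(4))
p,d=env.capture('wrist')
for u,v in((179,210),(469,210)):
    g=p[v-25:v+26,u-25:u+26].mean(-1); m=(g<168).astype(np.uint8); k=max(cv2.findContours(m,0,1)[0],key=cv2.contourArea); e=cv2.fitEllipse(cv2.convexHull(k)); x,y=e[0]; print(u-25+x,v-25+y,e[1],r.inv().apply(plane(c,u-25+x,v-25+y,s['tool_pos'][2]+.0288)-s['tool_pos']).round(4))
```

```text
[ 0.0428 -0.0585 -0.0178]
[ 0.0436 -0.057  -0.0218]
[ 0.0428  0.0609 -0.0178]
[ 0.0436  0.0593 -0.0218]
179.66984748840332 209.9357452392578 (28.64212417602539, 32.49892044067383) [ 0.0433 -0.0575 -0.0288]
468.7907524108887 210.20837783813477 (28.655912399291992, 32.92429733276367) [ 0.0435  0.0585 -0.0288]
```

play_rows(
  steps=[
    {"dx": 0.0,"dy": 0.0006,"dz": 0.003,"wx": 0.0,"wy": 0.0,"wz": 0.0,"hand": 0.2},
    {"dx": 0.0,"dy": 0.0006,"dz": 0.005,"wx": 0.0,"wy": 0.0,"wz": 0.0,"hand": 0.2},
    {"dx": 0.0,"dy": 0.0006,"dz": 0.007,"wx": 0.0,"wy": 0.0,"wz": 0.0,"hand": 0.2},
    {"dx": 0.0,"dy": 0.0006,"dz": 0.009,"wx": 0.0,"wy": 0.0,"wz": 0.0,"hand": 0.2},
    {"dx": 0.0,"dy": 0.0006,"dz": 0.011,"wx": 0.0,"wy": 0.0,"wz": 0.0,"hand": 0.2},
    {"dx": 0.0,"dy": 0.0006,"dz": 0.013,"wx": 0.0,"wy": 0.0,"wz": 0.0,"hand": 0.2},
    {"dx": 0.0,"dy": 0.0006,"dz": 0.013,"wx": 0.0,"wy": 0.0,"wz": 0.0,"hand": 0.2},
  ],
)

```text
time_s: 12.02
tool_pos: [0.5283, 0.1658, 0.0305]
ee_rot: [0.645, 0.764, -0.0, -0.0]
wrist_force: [-1.3, -0.4, -2.1]
gripper_width: 0.457
finger_force: 42.1
```

play_rows(
  steps=[
    {"dx": 0.0,"dy": 0.0,"dz": 0.002,"wx": 0.0,"wy": 0.0,"wz": 0.0,"hand": 0.2},
    {"dx": 0.0,"dy": 0.0,"dz": 0.004,"wx": 0.0,"wy": 0.0,"wz": 0.0,"hand": 0.2},
    {"dx": 0.0,"dy": 0.0,"dz": 0.006,"wx": 0.0,"wy": 0.0,"wz": 0.0,"hand": 0.2},
    {"dx": 0.0,"dy": 0.0,"dz": 0.008,"wx": 0.0,"wy": 0.0,"wz": 0.0,"hand": 0.2},
    {"dx": 0.0,"dy": 0.0,"dz": 0.009,"wx": 0.0,"wy": 0.0,"wz": 0.0,"hand": 0.2},
    {"dx": 0.0,"dy": 0.0,"dz": 0.009,"wx": 0.0,"wy": 0.0,"wz": 0.0,"hand": 0.2},
  ],
)

```text
time_s: 12.52
tool_pos: [0.5287, 0.166, 0.0226]
ee_rot: [0.645, 0.764, -0.0, 0.0]
wrist_force: [-2.2, -1.5, 3.8]
gripper_width: 0.461
finger_force: 42.8
```

play_rows(
  steps=[
    {"dx": 0.0,"dy": 0.0,"dz": -0.0005,"wx": 0.0,"wy": 0.0,"wz": 0.0,"hand": 0.6},
    {"dx": 0.0,"dy": 0.0,"dz": -0.0005,"wx": 0.0,"wy": 0.0,"wz": 0.0,"hand": 0.85},
    {"dx": 0.0,"dy": 0.0,"dz": -0.0005,"wx": 0.0,"wy": 0.0,"wz": 0.0,"hand": 0.85},
    {"dx": 0.0,"dy": 0.0,"dz": -0.0005,"wx": 0.0,"wy": 0.0,"wz": 0.0,"hand": 0.85},
    {"dx": 0.0,"dy": 0.0,"dz": -0.001,"wx": 0.0,"wy": 0.0,"wz": 0.0,"hand": 0.85},
    {"dx": 0.0,"dy": 0.0,"dz": -0.02,"wx": 0.0,"wy": 0.0,"wz": 0.0,"hand": 0.85},
    {"dx": 0.0,"dy": 0.0,"dz": -0.05,"wx": 0.0,"wy": 0.0,"wz": 0.0,"hand": 0.85},
    {"dx": 0.0,"dy": 0.0,"dz": -0.08,"wx": 0.0,"wy": 0.0,"wz": 0.0,"hand": 0.85},
    {"dx": 0.0,"dy": 0.0,"dz": -0.12,"wx": 0.0,"wy": 0.0,"wz": 0.0,"hand": 0.85},
    {"dx": 0.0,"dy": 0.0,"dz": -0.16,"wx": 0.0,"wy": 0.0,"wz": 0.0,"hand": 0.85},
    {"dx": 0.0,"dy": 0.0,"dz": -0.18,"wx": 0.0,"wy": 0.0,"wz": 0.0,"hand": 0.85},
    {"dx": 0.0,"dy": 0.0,"dz": -0.18,"wx": 0.0,"wy": 0.0,"wz": 0.0,"hand": 0.85},
    {"dx": 0.0,"dy": 0.0,"dz": -0.18,"wx": 0.0,"wy": 0.0,"wz": 0.0,"hand": 0.85},
    {"dx": 0.0,"dy": 0.0,"dz": -0.18,"wx": 0.0,"wy": 0.0,"wz": 0.0,"hand": 0.85},
    {"dx": 0.0,"dy": 0.0,"dz": -0.18,"wx": 0.0,"wy": 0.0,"wz": 0.0,"hand": 0.85},
    {"dx": 0.0,"dy": 0.0,"dz": -0.18,"wx": 0.0,"wy": 0.0,"wz": 0.0,"hand": 0.85},
  ],
)

```text
time_s: 13.85
tool_pos: [0.5278, 0.1655, 0.2004]
ee_rot: [0.645, 0.764, -0.001, -0.001]
wrist_force: [0.3, -0.3, 0.2]
gripper_width: 0.853
finger_force: 0.0
```

Run:
```python
from h import *
s=env.observe();c=env.get_calibration('wrist');p,d=env.capture('wrist'); cv2.imwrite('pics/w7.png',p[:,:,::-1])
np.savez('w7.npz',p=p,d=d,pos=c['position'],ori=c['orientation'])
print(s['tool_pos'],s['joint_pos'].round(2),s['gripper_width']); k=env.tip_of('wrist','knob_grip'); print([(q['uv'],q['confidence'],plane(c,*q['uv'],.071).round(4)) for q in k])
```

```text
[0.52777216 0.16553054 0.20036829] [ 0.15  0.35 -0.67  1.8   0.24  1.08 -0.43] 0.8525121413626988
[([190.8, 216.5], 0.97, array([0.4155, 0.1513, 0.071 ]))]
```

View pics/w7.png

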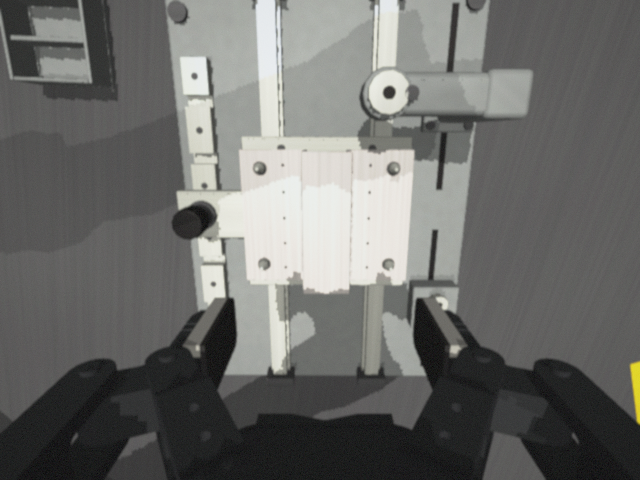

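The wrist view shows the bracket seated, with post noses through its holes at (260,168), (394,168), (264,264) and (388,264). The knob is at (187,219). I confirm the seating numerically and locate the knob.

Run:
```python
from h import *
z=np.load('w7.npz'); p,d=z['p'],z['d']; c=env.get_calibration('wrist'); c['position'],c['orientation']=z['pos'],z['ori']
P=cloud(c,d,(165,190,60,55)); g=p[190:245,165:225].mean(-1)
k=P[(P[:,2]>.077)&(P[:,2]<.09)]; print('knob depth',len(k),k.mean(0),rect(k))
m=(g<45).astype(np.uint8); e=cv2.fitEllipse(cv2.convexHull(max(cv2.findContours(m,0,1)[0],key=cv2.contourArea))); u,v=e[0][0]+165,e[0][1]+190; print('blob',u,v,e,plane(c,u,v,.082),plane(c,u,v,.075))
for b in((255,185,20,60),(370,185,20,60)):print('flange z',np.median(cloud(c,d,b)[:,2]), np.median(cloud(c,d,(b[0],b[1],b[2],15))[:,2]),np.median(cloud(c,d,(b[0],b[1]+45,b[2],15))[:,2]))
M=(p.min(-1)>185).astype(np.uint8)
a=np.radians(9.6); n=np.array([.5291,.1654])
print('model knob',n-.115*np.array([np.cos(a),np.sin(a)]))
to(.4157,.1475,.2,99.6)
```

```text
knob depth 790 [0.41682055 0.14815691 0.08189474] ((416.1079406738281, 147.63998413085938), (25.53618812561035, 25.760009765625), 82.42697143554688)
blob 191.80533599853516 221.21532249450684 ((26.805335998535156, 31.215322494506836), (29.23094940185547, 40.03810119628906), 67.08028411865234) [0.42028251 0.1506396  0.082     ] [0.41796787 0.1485432  0.075     ]
flange z 0.05123163232051384 0.051237371629605816 0.05124824067371614
flange z 0.05121500848900651 0.05125274907659966 0.051171261402598756
model knob [0.41571046 0.14622159]
shift [ 0.0009 -0.1139  0.0011] turn [-0.0017 -0.0017 -1.5688] ydir now 9.72
```

Flange top reads 0.0512 at all four spots, which is flat on the rests. The knob is at (0.416,0.1477). I move over it with the fingers along the bed's y.

play_rows(
  steps=[
    {"dx": 0.0,"dy": -0.015,"dz": 0.0,"wx": 0.0,"wy": 0.0,"wz": -0.12,"hand": 0.85},
    {"dx": 0.0,"dy": -0.03,"dz": 0.0,"wx": 0.0,"wy": 0.0,"wz": -0.24,"hand": 0.85},
    {"dx": 0.0,"dy": -0.045,"dz": 0.0,"wx": 0.0,"wy": 0.0,"wz": -0.36,"hand": 0.85},
    {"dx": 0.0,"dy": -0.06,"dz": 0.0,"wx": 0.0,"wy": 0.0,"wz": -0.48,"hand": 0.85},
    {"dx": 0.0,"dy": -0.075,"dz": 0.0,"wx": 0.0,"wy": 0.0,"wz": -0.6,"hand": 0.85},
    {"dx": 0.0,"dy": -0.09,"dz": 0.0,"wx": 0.0,"wy": 0.0,"wz": -0.72,"hand": 0.85},
    {"dx": 0.0,"dy": -0.1,"dz": 0.0,"wx": 0.0,"wy": 0.0,"wz": -0.84,"hand": 0.85},
    {"dx": 0.001,"dy": -0.11,"dz": 0.0,"wx": 0.0,"wy": 0.0,"wz": -0.96,"hand": 0.85},
    {"dx": 0.001,"dy": -0.1135,"dz": 0.0,"wx": 0.0,"wy": 0.0,"wz": -1.08,"hand": 0.85},
    {"dx": 0.001,"dy": -0.1135,"dz": 0.0,"wx": 0.0,"wy": 0.0,"wz": -1.2,"hand": 0.85},
    {"dx": 0.001,"dy": -0.1135,"dz": 0.0,"wx": 0.0,"wy": 0.0,"wz": -1.32,"hand": 0.85},
    {"dx": 0.001,"dy": -0.1135,"dz": 0.0,"wx": 0.0,"wy": 0.0,"wz": -1.44,"hand": 0.85},
    {"dx": 0.001,"dy": -0.1135,"dz": 0.0,"wx": 0.0,"wy": 0.0,"wz": -1.56,"hand": 0.85},
    {"dx": 0.001,"dy": -0.1135,"dz": 0.0,"wx": 0.0,"wy": 0.0,"wz": -1.568,"hand": 0.85},
    {"dx": 0.001,"dy": -0.1135,"dz": 0.0,"wx": 0.0,"wy": 0.0,"wz": -1.568,"hand": 0.85},
    {"dx": 0.001,"dy": -0.1135,"dz": 0.0,"wx": 0.0,"wy": 0.0,"wz": -1.568,"hand": 0.85},
    {"dx": 0.001,"dy": -0.1135,"dz": 0.0,"wx": 0.0,"wy": 0.0,"wz": -1.568,"hand": 0.85},
  ],
)

```text
time_s: 15.37
tool_pos: [0.4166, 0.1478, 0.2019]
ee_rot: [-0.082, 0.997, -0.0, -0.0]
wrist_force: [-0.7, -0.7, 0.7]
gripper_width: 0.849
finger_force: 0.0
```

Run:
```python
from h import *
for i in range(2):
    s=env.observe();c=env.get_calibration('wrist');p,d=env.capture('wrist')
    P=cloud(c,d,(0,0,640,480)); k=P[(P[:,2]>.077)&(P[:,2]<.088)&(np.hypot(P[:,0]-.416,P[:,1]-.1477)<.03)]; print(s['tool_pos'].round(4),len(k), k.mean(0) if len(k) else '',rect(k) if len(k)>5 else '')
print(s['joint_pos'].round(2)); to(.416,.1477,.028,99.6)
```

```text
[0.4166 0.1478 0.2019] 768 [0.41433771 0.14689633 0.08189921] ((414.7174987792969, 146.96044921875), (25.49070930480957, 25.755556106567383), 14.802778244018555)
[0.4166 0.1478 0.2019] 761 [0.4143648  0.14682418 0.08197091] ((414.6255798339844, 146.87081909179688), (24.993206024169922, 25.768598556518555), 20.9291934967041)
[ 0.48  0.2  -1.01  2.01  0.2   1.03  1.11]
shift [ 6.00e-04 -1.00e-04  1.74e-01] turn [-0.0001  0.0001 -0.0019] ydir now 99.49
```

play_rows(
  steps=[
    {"dx": 0.001,"dy": -0.0005,"dz": 0.035,"wx": 0.0,"wy": 0.0,"wz": 0.0,"hand": 0.85},
    {"dx": 0.001,"dy": -0.0005,"dz": 0.07,"wx": 0.0,"wy": 0.0,"wz": 0.0,"hand": 0.85},
    {"dx": 0.001,"dy": -0.0005,"dz": 0.1,"wx": 0.0,"wy": 0.0,"wz": 0.0,"hand": 0.85},
    {"dx": 0.001,"dy": -0.0005,"dz": 0.12,"wx": 0.0,"wy": 0.0,"wz": 0.0,"hand": 0.85},
    {"dx": 0.001,"dy": -0.0005,"dz": 0.135,"wx": 0.0,"wy": 0.0,"wz": 0.0,"hand": 0.85},
    {"dx": 0.001,"dy": -0.0005,"dz": 0.15,"wx": 0.0,"wy": 0.0,"wz": 0.0,"hand": 0.85},
    {"dx": 0.001,"dy": -0.0005,"dz": 0.162,"wx": 0.0,"wy": 0.0,"wz": 0.0,"hand": 0.85},
    {"dx": 0.001,"dy": -0.0005,"dz": 0.17,"wx": 0.0,"wy": 0.0,"wz": 0.0,"hand": 0.85},
    {"dx": 0.001,"dy": -0.0005,"dz": 0.173,"wx": 0.0,"wy": 0.0,"wz": 0.0,"hand": 0.85},
    {"dx": 0.001,"dy": -0.0005,"dz": 0.173,"wx": 0.0,"wy": 0.0,"wz": 0.0,"hand": 0.85},
    {"dx": 0.001,"dy": -0.0005,"dz": 0.173,"wx": 0.0,"wy": 0.0,"wz": 0.0,"hand": 0.85},
    {"dx": 0.001,"dy": -0.0005,"dz": 0.173,"wx": 0.0,"wy": 0.0,"wz": 0.0,"hand": 0.85},
  ],
)

```text
time_s: 16.47
tool_pos: [0.4163, 0.1474, 0.0297]
ee_rot: [-0.083, 0.997, 0.0, 0.001]
wrist_force: [-0.8, -0.2, -0.8]
gripper_width: 0.846
finger_force: 0.0
```

play_rows(
  steps=[
    {"dx": 0.0,"dy": 0.0,"dz": 0.0,"wx": 0.0,"wy": 0.0,"wz": 0.0,"hand": 0.45},
    {"dx": 0.0,"dy": 0.0,"dz": 0.0,"wx": 0.0,"wy": 0.0,"wz": 0.0,"hand": 0.35},
    {"dx": 0.0,"dy": 0.0,"dz": 0.0,"wx": 0.0,"wy": 0.0,"wz": 0.0,"hand": 0.1},
    {"dx": 0.0,"dy": 0.0,"dz": 0.0,"wx": 0.0,"wy": 0.0,"wz": 0.0,"hand": 0.1},
    {"dx": 0.0,"dy": 0.0,"dz": 0.0,"wx": 0.0,"wy": 0.0,"wz": 0.0,"hand": 0.1},
    {"dx": 0.0,"dy": 0.0,"dz": 0.0,"wx": 0.0,"wy": 0.0,"wz": 0.0,"hand": 0.1},
    {"dx": 0.0,"dy": 0.0,"dz": 0.0,"wx": 0.0,"wy": 0.0,"wz": 0.0,"hand": 0.1},
    {"dx": 0.0,"dy": 0.0,"dz": 0.0,"wx": 0.0,"wy": 0.0,"wz": 0.0,"hand": 0.1},
  ],
  grip_force=60,
)

```text
time_s: 17.13
tool_pos: [0.4159, 0.147, 0.0295]
ee_rot: [-0.083, 0.997, -0.0, 0.0]
wrist_force: [-1.2, -1.5, 5.1]
gripper_width: 0.281
finger_force: 58.5
```

play_rows(
  steps=[
    {"dx": 0.0,"dy": 0.0,"dz": -0.003,"wx": 0.0,"wy": 0.0,"wz": 0.0,"hand": 0.1},
    {"dx": 0.0,"dy": 0.0,"dz": -0.006,"wx": 0.0,"wy": 0.0,"wz": 0.0,"hand": 0.1},
    {"dx": 0.0,"dy": 0.0,"dz": -0.009,"wx": 0.0,"wy": 0.0,"wz": 0.0,"hand": 0.1},
    {"dx": 0.0,"dy": 0.0,"dz": -0.012,"wx": 0.0,"wy": 0.0,"wz": 0.0,"hand": 0.1},
    {"dx": 0.0,"dy": 0.0,"dz": -0.0135,"wx": 0.0,"wy": 0.0,"wz": 0.0,"hand": 0.1},
    {"dx": 0.0,"dy": 0.0,"dz": -0.0135,"wx": 0.0,"wy": 0.0,"wz": 0.0,"hand": 0.1},
    {"dx": 0.0,"dy": 0.0,"dz": -0.0135,"wx": 0.0,"wy": 0.0,"wz": 0.0,"hand": 0.1},
    {"dx": 0.0,"dy": 0.0,"dz": -0.0135,"wx": 0.0,"wy": 0.0,"wz": 0.0,"hand": 0.1},
  ],
)

```text
time_s: 17.8
tool_pos: [0.4159, 0.147, 0.0424]
ee_rot: [-0.083, 0.997, 0.0, 0.0]
wrist_force: [5.2, 0.4, -10.8]
gripper_width: 0.278
finger_force: 59.3
```

Run:
```python
from h import *
s=env.observe(); print(s['tool_pos'],s['wrist_force'],s['gripper_width'])
for n in('top','scene','wrist'):
    c,p,d=cap(n); P=cloud(c,d,(0,0,640,480))
    k=P[(P[:,2]>.07)&(P[:,2]<.12)&(np.hypot(P[:,0]-.4155,P[:,1]-.147)<.012)]; print(n,len(k),np.percentile(k[:,2],[10,50,90]) if len(k) else '')
```

```text
[0.41593961 0.1470225  0.04239425] [  5.17915552   0.39980834 -10.78508609] 0.27822330983703264
top 0 
scene 69 [0.09152972 0.09458224 0.10307271]
wrist 3057 [0.09399344 0.09483576 0.09572938]
```

Pulled 12.8 mm: knob top is at 0.0948 and the force is 10.8 N. Next, slide 50 mm along tool +y, the drill arm's side.

play_rows(
  steps=[
    {"dx": 0.0,"dy": 0.003,"dz": 0.0,"wx": 0.0,"wy": 0.0,"wz": 0.0,"hand": 0.1},
    {"dx": 0.0,"dy": 0.008,"dz": 0.0,"wx": 0.0,"wy": 0.0,"wz": 0.0,"hand": 0.1},
    {"dx": 0.0,"dy": 0.013,"dz": 0.0,"wx": 0.0,"wy": 0.0,"wz": 0.0,"hand": 0.1},
    {"dx": 0.0,"dy": 0.018,"dz": 0.0,"wx": 0.0,"wy": 0.0,"wz": 0.0,"hand": 0.1},
    {"dx": 0.0,"dy": 0.023,"dz": 0.0,"wx": 0.0,"wy": 0.0,"wz": 0.0,"hand": 0.1},
    {"dx": 0.0,"dy": 0.028,"dz": 0.0,"wx": 0.0,"wy": 0.0,"wz": 0.0,"hand": 0.1},
    {"dx": 0.0,"dy": 0.033,"dz": 0.0,"wx": 0.0,"wy": 0.0,"wz": 0.0,"hand": 0.1},
    {"dx": 0.0,"dy": 0.038,"dz": 0.0,"wx": 0.0,"wy": 0.0,"wz": 0.0,"hand": 0.1},
    {"dx": 0.0,"dy": 0.043,"dz": 0.0,"wx": 0.0,"wy": 0.0,"wz": 0.0,"hand": 0.1},
    {"dx": 0.0,"dy": 0.047,"dz": 0.0,"wx": 0.0,"wy": 0.0,"wz": 0.0,"hand": 0.1},
    {"dx": 0.0,"dy": 0.05,"dz": 0.0,"wx": 0.0,"wy": 0.0,"wz": 0.0,"hand": 0.1},
    {"dx": 0.0,"dy": 0.05,"dz": 0.0,"wx": 0.0,"wy": 0.0,"wz": 0.0,"hand": 0.1},
    {"dx": 0.0,"dy": 0.05,"dz": 0.0,"wx": 0.0,"wy": 0.0,"wz": 0.0,"hand": 0.1},
    {"dx": 0.0,"dy": 0.05,"dz": 0.0,"wx": 0.0,"wy": 0.0,"wz": 0.0,"hand": 0.1},
  ],
)

```text
time_s: 19.12
tool_pos: [0.4075, 0.1968, 0.0425]
ee_rot: [-0.083, 0.997, 0.0, 0.0]
wrist_force: [4.6, 2.2, -10.9]
gripper_width: 0.28
finger_force: 59.5
```

Run:
```python
from h import *
for i in range(3):
    s=env.observe(); t=s['tool_pos']; a=np.radians(99.6); dv=t[:2]-[.4159,.1470]
    print(t.round(4),s['wrist_force'].round(1),'along',dv@[np.cos(a),np.sin(a)],'across',dv@[np.sin(a),-np.cos(a)])
    env.capture('wrist')
```

```text
[0.4075 0.1968 0.0425] [  4.6   2.2 -10.9] along 0.05049603038032991 across 6.268318617494113e-05
[0.4075 0.1968 0.0425] [  4.5   2.8 -10.9] along 0.05046203727720169 across 5.9825642608804884e-05
[0.4076 0.1968 0.0426] [  4.9   2.4 -11. ] along 0.0504521136602556 across 8.124764281160419e-05
```

play_rows(
  steps=[
    {"dx": 0.0,"dy": -0.0004,"dz": 0.003,"wx": 0.0,"wy": 0.0,"wz": 0.0,"hand": 0.1},
    {"dx": 0.0,"dy": -0.0004,"dz": 0.006,"wx": 0.0,"wy": 0.0,"wz": 0.0,"hand": 0.1},
    {"dx": 0.0,"dy": -0.0004,"dz": 0.009,"wx": 0.0,"wy": 0.0,"wz": 0.0,"hand": 0.1},
    {"dx": 0.0,"dy": -0.0004,"dz": 0.011,"wx": 0.0,"wy": 0.0,"wz": 0.0,"hand": 0.1},
    {"dx": 0.0,"dy": -0.0004,"dz": 0.0125,"wx": 0.0,"wy": 0.0,"wz": 0.0,"hand": 0.1},
    {"dx": 0.0,"dy": -0.0004,"dz": 0.0125,"wx": 0.0,"wy": 0.0,"wz": 0.0,"hand": 0.1},
    {"dx": 0.0,"dy": -0.0004,"dz": 0.0125,"wx": 0.0,"wy": 0.0,"wz": 0.0,"hand": 0.1},
  ],
)

```text
time_s: 19.85
tool_pos: [0.4076, 0.1962, 0.0301]
ee_rot: [-0.083, 0.997, 0.0, 0.0]
wrist_force: [3.5, 1.9, -6.9]
gripper_width: 0.282
finger_force: 60.0
```

play_rows(
  steps=[
    {"dx": 0.0,"dy": 0.0,"dz": 0.0,"wx": 0.0,"wy": 0.0,"wz": 0.0,"hand": 0.4},
    {"dx": 0.0,"dy": 0.0,"dz": 0.0,"wx": 0.0,"wy": 0.0,"wz": 0.0,"hand": 0.75},
    {"dx": 0.0,"dy": 0.0,"dz": 0.0,"wx": 0.0,"wy": 0.0,"wz": 0.0,"hand": 0.75},
    {"dx": 0.0,"dy": 0.0,"dz": 0.0,"wx": 0.0,"wy": 0.0,"wz": 0.0,"hand": 0.75},
    {"dx": 0.0,"dy": 0.0,"dz": 0.0,"wx": 0.0,"wy": 0.0,"wz": 0.0,"hand": 0.75},
    {"dx": 0.0,"dy": 0.0,"dz": -0.015,"wx": 0.0,"wy": 0.0,"wz": 0.0,"hand": 0.75},
    {"dx": 0.0,"dy": 0.0,"dz": -0.045,"wx": 0.0,"wy": 0.0,"wz": 0.0,"hand": 0.75},
    {"dx": 0.0,"dy": 0.0,"dz": -0.08,"wx": 0.0,"wy": 0.0,"wz": 0.0,"hand": 0.75},
    {"dx": 0.0,"dy": 0.0,"dz": -0.12,"wx": 0.0,"wy": 0.0,"wz": 0.0,"hand": 0.75},
    {"dx": 0.0,"dy": 0.0,"dz": -0.16,"wx": 0.0,"wy": 0.0,"wz": 0.0,"hand": 0.75},
    {"dx": 0.0,"dy": 0.0,"dz": -0.17,"wx": 0.0,"wy": 0.0,"wz": 0.0,"hand": 0.75},
    {"dx": 0.0,"dy": 0.0,"dz": -0.17,"wx": 0.0,"wy": 0.0,"wz": 0.0,"hand": 0.75},
    {"dx": 0.0,"dy": 0.0,"dz": -0.17,"wx": 0.0,"wy": 0.0,"wz": 0.0,"hand": 0.75},
    {"dx": 0.0,"dy": 0.0,"dz": -0.17,"wx": 0.0,"wy": 0.0,"wz": 0.0,"hand": 0.75},
  ],
)

```text
time_s: 21.02
tool_pos: [0.4065, 0.1952, 0.1986]
ee_rot: [-0.083, 0.997, -0.001, -0.001]
wrist_force: [-0.2, 0.1, 0.5]
gripper_width: 0.751
finger_force: 0.0
```

Run:
```python
from h import *
s=env.observe(); print(s['tool_pos'],s['wrist_force'].round(1))
a=np.radians(9.6); ex=np.array([np.cos(a),np.sin(a)]); ey=np.array([-ex[1],ex[0]]); n=np.array([.5291,.1654])
c,p,d=cap('wrist'); P=cloud(c,d,(0,0,640,480)); Q=np.stack([(P[:,:2]-n)@ex,(P[:,:2]-n)@ey,P[:,2]],1)
k=Q[(Q[:,2]>.075)&(Q[:,2]<.1)&(np.hypot(Q[:,0]+.115,Q[:,1]-.05)<.03)]; print('knob',len(k),k.mean(0),np.percentile(k[:,2],[5,50,95]))
for nme in('wrist','scene','top'):
    if nme!='wrist': c,p,d=cap(nme); P=cloud(c,d,(0,0,640,480)); Q=np.stack([(P[:,:2]-n)@ex,(P[:,:2]-n)@ey,P[:,2]],1)
    for sx in(-1,1):
        for sy in(-1,1):
            f=Q[(abs(Q[:,0]-sx*.04)<.012)&(abs(Q[:,1]-.05-sy*.04)<.015)]; print(nme,sx,sy,len(f),np.median(f[:,2]).round(4) if len(f) else '')
```

```text
[0.40650452 0.1951925  0.19864869] [-0.2  0.1  0.5]
knob 795 [-0.1164553   0.05183244  0.08175993] [0.07836155 0.08204112 0.08325875]
wrist -1 -1 713 0.0512
wrist -1 1 715 0.0513
wrist 1 -1 244 0.0511
wrist 1 1 544 0.0801
scene -1 -1 83 0.0507
scene -1 1 77 0.0512
scene 1 -1 119 0.0511
scene 1 1 263 0.1172
top -1 -1 88 0.0514
top -1 1 95 0.0522
top 1 -1 92 0.0516
top 1 1 159 0.1248
```

```bash
python3 -c "
from h import *
print(env.finish_job())"
```

```text
the job is handed in; nothing more can be done
None
```

The job is handed in: my last measurements show the bracket flat on its rests (three corners read; the fourth was hidden by the drill arm), the carriage one 50 mm notch towards the drill guide arm, the knob fully down and the arm clear; no verdict came back.

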